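# Slide the specimen board home on the photo stand

### The job

With a fingertip, gently push the white specimen board along the rails of the wooden photo stand, away from the stand's open end, until you feel it drop into its locating notches, and leave it sitting down in them. Do not lift the board or ram it, do not touch the little amber jar that rides standing on it, and leave the tin, the water bottle and the pot where they are.

Things in the scene. Friction and masses are not known exactly. Their poses are not given: they have to be found in the camera images.
- stand: Fixed low wooden photo stand (all sizes in mm), 340 long (x), 156 wide (y), 64 high; origin at the centre of its underside, on the desk. Its x axis runs along the rails, from the open end nearest the robot to the end stop (inner face x = 158). Bed top 30 high; two side walls 12 thick, inner faces at y = +-66, tops 64 high.
- rail_mid (a point): Point on the stand's midline at rail-top height, 44 above the desk, at stand x = 50: about the middle of where the board's origin can end. Aluminium strips at y = +-(43 to 57) and +-(23 to 37), bare bed between. Each strip has one red-floored notch, 24 long, 7 deep. The rails are adjustable: the board is home with its origin anywhere within 25 of this point in x.
- board: Loose white board, mm: 130 long (x), 128 wide, 14 thick, 0.3 to 0.55 kg, 2 to spare beside each side wall, on 4 steel feet 10 high. Origin: centre of the feet's underside; slab 10 to 24 above it; x axis as the stand's. It starts riding on the rails, origin 44 above the desk, at stand x = -65 to -20. Home, all feet drop together by 7: origin 37 above the desk, slab 47 to 61, level.
- push_point (a point): Middle of the board's rear edge face (the side towards the stand's open end), at half the slab's thickness: 61 above the desk riding, 54 home. Push here along the stand's x, tips 46 to 58 above the desk; rails are open above. Sliding takes about 1 to 3 N (waxed rails); once the feet have dropped, the notch ends stop it hard. Push slowly, under 0.06 m/s, and stop once it resists: at 0.25 m/s the feet slam into the notch end.
- jar: Closed amber specimen jar with black cap, 40 mm diameter, 45 high, 0.1 kg, standing loose on the board's front half; origin at the centre of its underside. It rides along and is not to be touched.
- tin: Bystander: yellow and green tin, 74 mm diameter, 95 mm high, beside the stand; origin at the centre of its underside.
- water: Bystander: clear water bottle with blue cap and label, 60 mm diameter, 150 mm high, beside the stand; origin at the centre of its underside.
- pot: Bystander: empty white ceramic pot, 72 mm diameter, 85 mm high, beside the stand; origin at the centre of its underside.
Mind the look-alikes: they are no part of the job. Of the things like the board, leave any that is pink; of the rest the larger one is meant.

How it is judged (in metres and radians):
On the way:
1. the board has been pushed down into the locating notches (z of board in the frame of stand below 0.039 m and angle between board's own z axis and vertical below 0.04 rad), for 0.2 s.
At the end, for the whole second after the job is handed in: The board's four feet are down in the notches (origin 37 mm above the desk, within 2 mm; level within 0.03 rad) and at rest in the stand, the jar still stands on the board, and the tin, bottle and pot stand within 15 mm of where they were (z of board in the frame of stand between 0.034 and 0.039 m and angle between board's own z axis and vertical below 0.03 rad and x of board in the frame of stand between 0.022 and 0.078 m and y of board in the frame of stand between -0.006 and 0.006 m and angle between the x axis of board and the x axis of stand, either way round below 0.06 rad and linear speed of board below 0.01 m/s and angle between each of jar, tin, water, pot's own z axis and vertical below 0.1 rad and z of jar in the frame of board between 0.021 and 0.028 m and linear speed of jar below 0.02 m/s and distance of each of tin, water, pot from where it was at the start of the episode below 0.015 m); the robot touches nothing.
It fails at once if the board is lifted (7 mm or more off the rails) or tipped (z of board in the frame of stand above 0.051 m or angle between board's own z axis and vertical above 0.12 rad).
It fails at once if the board is rammed (pushed with more than 40 N) (contact force between any of the fingers, the arm and board above 40 N).
It fails at once if the jar is touched by the robot (contact force between any of the fingers, the arm and jar above 0.3 N).
It fails at once if the jar is tipped over (angle between jar's own z axis and vertical above 0.4 rad).
It fails at once if the tin, the bottle or the pot is displaced by 30 mm or knocked over (distance of any of tin, water, pot from where it was at the start of the episode above 0.03 m or angle between any of tin, water, pot's own z axis and vertical above 0.3 rad).
It also fails if it takes over 38 s, if anything falls off the work surface, if the arm or the gripper's body presses on something with over 40 N, if the wrist force passes 120 N, or if a joint passes its speed limit or range.

### The arm

A 7-joint arm with a two-finger parallel gripper is mounted at the origin on the work surface. World frame = base frame: x ahead of the robot, y to its left, z up, the work surface at z = 0. Lengths are in mm, angles in degrees, forces in N, time in s.
With the tool pointing down it reaches from about 425 to 950 mm from the base axis. Payload 16.7 kg.
Tool frame: the origin (TCP) lies midway between the tips of the shut fingers; the grasp point (between the pads) lies 19 mm behind it (bot.grip_depth is the distance from the TCP to the grasp point, in mm); z points along the fingers, x is the direction in which the jaws open and shut, and the axes are right-handed (so a half turn about z gives the same grasp; the last joint's range is limited). The gripper opens to 94 mm and grips with 3 to 60 N. Pads are 16 mm wide; open, the fingers measure 119 mm over their backs; the gripper's body (75 mm by 177 mm) begins 78 mm behind the grasp point.
Start: joints at [64.486, 24.414, 4.234, 92.017, -1.954, 63.644, -3.845], TCP at [196.735, -645.654, 205.467] pointing down, gripper open.
Joint ranges: [-163.25, 163.25], [-28.42, 122.38], [-70.27, 78.77], [12.13, 141.07], [-58.53, 238.53], [9.26, 117.41], [-156.51, 156.51]. Speed limits (degrees/s): [108.29, 108.29, 136.94, 136.94, 172.46, 172.46, 172.46].

### API

Orientations are given as a 3x3 rotation matrix whose columns are the frame's x, y, z axes.
In Python, from bench import bot, grab_frame, calibration, find_in, place_of gives the robot as it stands.
- The arm moves only by the tool step_arm, never from a script. Its argument "targets" is one flat list of numbers, 6 for each row, row after row: the shift along the world's x, y, z in mm, then the turn, a rotation vector about the world's x, y, z in degrees. In form: [x, y, z, ax, ay, az, x, y, z, ax, ay, az, ...]. A call has exactly 10 rows; each row is the pose to reach, as a shift and turn from the pose measured when the call began; what a row does not reach only later rows make up. A row lasts 1/8 s, in which the tool goes at most 62.5 mm and 10.7 degrees, less where a joint would pass 70% of its speed; a pose out of reach is approached as far as the arm can. A call with a gripper value outside its range is refused whole. "grip" is the closure, from -1 (fully open) to 1 (shut), set as the call begins (left out, the last holds). The fingers move at their own pace and stop on an object; the grip force is fixed at half the most. Time passes only in rows, so rows that repeat a pose let the fingers close, or fill a call up. It gives the time, the measured TCP pose, the force and the opening at its end, in the units of the state.
- bot.observe(): the state, without advancing time (a new reading comes with each control period).
- grab_frame(name): name is "scene" or "top"; returns the picture (420x560x3 uint8, red, green, blue); there is no depth.
- calibration(name): a dict with "fovy" (degrees; the focal length in pixels is half the picture's height over the tangent of half this angle, whatever the lens; pixels are square), "cx", "cy" (the principal point, pixels), "D" ([k1, k2, p1, p2, k3] as OpenCV has them; the pictures are not rectified), "T" (4x4, takes a point from camera to world coordinates). Camera axes: x right, y down, z forward; pixel columns grow to the right and rows downward; lengths in mm; the calibration is good to about 2 mm. A picture is of the moment at which its call begins. calibration takes no time and is no camera call.
- bot.hand_in(): hands the job in, once; it reports no verdict.
Trained networks look in the newest picture that a camera, given by its name, has taken for a name from the list of things; names that differ only in an ending like _2 or _b are one class to them, and where a whole thing is asked for, a point or a joint stands for the part that bears it (a point fixed in the world has none). Each returns a list of dicts, best first, with "conf" (0 to 1); they miss things now and then, are a little off and sometimes report something else, mostly with a low value. They report only what shows in the picture. A call takes as long as a camera call. They do not tell look-alikes from the thing itself.
- find_in(query, camera): "rect" ([left, top, right, bottom] in pixels, round what is visible of it).
- place_of(query, camera): "location" ([column, row] in pixels: a listed point, or the origin of a listed thing).
The state is a dict: "time_s": time; "joints": joint angles; "joint_velocities": joint speeds; "tau": joint torques, N m; "eef_pos": TCP position; "eef_rot": TCP orientation; "ft_force": force on the tool from outside, world axes, zero at the start; "wrist_torque": the same for the moment, N m; "finger_gap": finger opening in mm.
Only numpy, scipy, OpenCV 4.12 (cv2) and the standard library are available. Lean on these libraries where they do the work, as an engineer would, in place of code of your own. Each camera call takes 0.05 s, during which the arm holds its last target. There are 200 camera calls.

## Working session

There is one attempt and no reset: what is moved stays moved. The work goes in short steps, Python scripts to look and compute and a tool call to move; the robot and the scene stay as the last step left them, time stands still between calls to the robot, and variables do not carry over. Pictures are saved under pics/ and viewed, about 8 in all and at most 12, crops included, and the job is handed in when it is done.

Besides the shell and the picture viewer there is one more tool, called by a JSON object that holds its "api" and its "payload". step_arm: Moves the arm, as the interface text tells. Its arguments: {"type":"object","properties":{"targets":{"type":"array","items":{"type":"number"}},"grip":{"type":"number"}},"required":["targets"]}

```bash
mkdir -p pics
cat > h.py <<'E'
import numpy as np, cv2
from bench import bot, grab_frame, calibration, find_in, place_of
def ray(cam,px):
    c=calibration(cam); f=210/np.tan(np.radians(c["fovy"])/2)
    K=np.array([[f,0,c["cx"]],[0,f,c["cy"]],[0,0,1]])
    u=cv2.undistortPoints(np.array([[px]],float),K,np.array(c["D"],float))[0,0]
    T=np.array(c["T"]); return T[:3,3],T[:3,:3]@np.array([u[0],u[1],1])
def at(cam,px,z):
    o,d=ray(cam,px); return o+d*(z-o[2])/d[2]
def proj(cam,P):
    c=calibration(cam); f=210/np.tan(np.radians(c["fovy"])/2)
    K=np.array([[f,0,c["cx"]],[0,f,c["cy"]],[0,0,1]]); T=np.linalg.inv(np.array(c["T"]))
    return cv2.projectPoints(np.array(P,float).reshape(-1,3),cv2.Rodrigues(T[:3,:3])[0],T[:3,3],K,np.array(c["D"],float))[0][:,0]
E
python3 - <<'E'
from h import *
np.set_printoptions(precision=1,suppress=True)
s=bot.observe();print(s["eef_pos"],s["eef_rot"],s["time_s"],s["finger_gap"])
Z=dict(stand=0,rail_mid=44,board=44,push_point=61,jar=68,tin=0,water=0,pot=0)
for cam in("top","scene"):
    im=grab_frame(cam);cv2.imwrite(f"pics/{cam}0.png",im[:,:,::-1]);print(cam,np.array(calibration(cam)["T"])[:3,3])
    for q,z in Z.items():
        print(q,[(np.round(p["location"]),round(p["conf"],2),at(cam,p["location"],z)) for p in place_of(q,cam)[:3]])
E
```

```text
[ 196.6 -645.3  204.8] [[ 0.3 -1.  -0. ]
 [-1.  -0.3  0. ]
 [-0.   0.  -1. ]] 0.0 94.13253545849817
top [344.1  48.4 976.5]
stand [(array([327., 199.]), 0.75, array([589.8, -79.6,   0. ]))]
rail_mid [(array([330., 174.]), 0.75, array([643.3, -84. ,  44. ]))]
board [(array([186., 194.]), 0.89, array([587.7, 267.2,  44. ])), (array([334., 220.]), 0.85, array([526.1, -89.9,  44. ])), (array([400., 300.]), 0.82, array([ 339.6, -237.6,   44. ]))]
push_point [(array([199., 175.]), 0.84, array([631.4, 234.6,  61. ])), (array([342., 246.]), 0.75, array([ 461.5, -105.3,   61. ])), (array([409., 282.]), 0.61, array([ 381.9, -257. ,   61. ]))]
jar [(array([318., 206.]), 0.53, array([555.8, -51.3,  68. ]))]
tin [(array([258., 216.]), 0.6, array([544.2,  93.6,   0. ]))]
water [(array([389., 158.]), 0.85, array([ 701.5, -244.2,    0. ])), (array([338., 245.]), 0.38, array([ 473.5, -107. ,    0. ]))]
pot [(array([405., 211.]), 0.92, array([ 559.9, -278.4,    0. ]))]
scene [1206.4 -102.3 1013. ]
stand [(array([235., 245.]), 0.74, array([583.1, -73.7,   0. ])), (array([220., 215.]), 0.7, array([495.3, -92.3,   0. ]))]
rail_mid [(array([234., 252.]), 0.96, array([627.2, -78.7,  44. ]))]
board [(array([222., 218.]), 0.57, array([536. , -90.1,  44. ])), (array([142., 175.]), 0.56, array([ 367.9, -251.7,   44. ]))]
push_point [(array([140., 189.]), 0.7, array([ 423.8, -258.9,   61. ])), (array([381., 240.]), 0.6, array([681.3, 228.4,  61. ])), (array([209., 188.]), 0.59, array([ 458.9, -104.5,   61. ]))]
jar [(array([235., 215.]), 0.57, array([551.2, -62.1,  68. ]))]
tin [(array([302., 218.]), 0.74, array([548.1,  90.9,   0. ]))]
water [(array([165., 310.]), 0.9, array([ 704.1, -242.4,    0. ])), (array([233., 246.]), 0.24, array([586. , -78.4,   0. ]))]
pot [(array([143., 254.]), 0.67, array([ 556.9, -276.6,   -0. ])), (array([232., 247.]), 0.63, array([587.5, -80.9,   0. ]))]
```

```bash
python3 -c "
import cv2,numpy as np
a=cv2.imread('pics/top0.png');b=cv2.imread('pics/scene0.png')
cv2.imwrite('pics/both.png',cv2.resize(np.hstack([a,b]),(800,300)));cv2.imwrite('pics/t0.png',cv2.resize(a,(800,600)))"
```

```text
(no output)
```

View pics/top0.png

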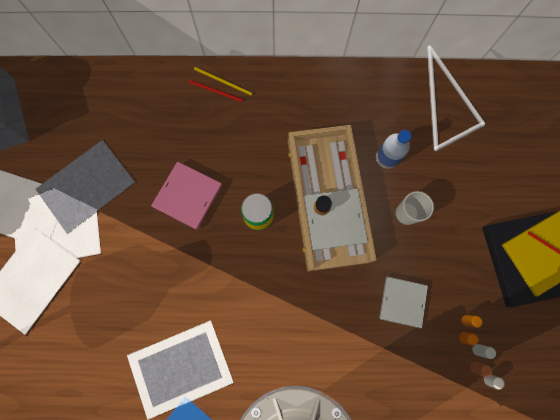

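View pics/scene0.png

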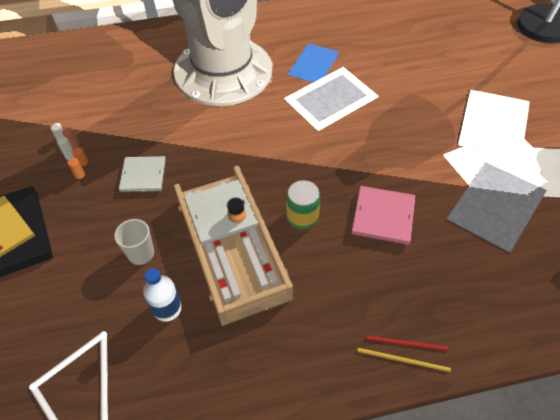

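White or pink boards in the top picture: pink at (186,194), which is excluded; a small white one on the desk at (404,302); and the larger white one on the stand's rails at (335,219), which is the one meant. The jar is at (322,205), and the stand's open end is at the bottom, around (340,266), nearest the robot. I'll confirm with an enlarged crop.

```bash
python3 -c "
import cv2
a=cv2.imread('pics/top0.png')[115:280,275:440];cv2.imwrite('pics/c0.png',cv2.resize(a,(594,594),interpolation=cv2.INTER_CUBIC))"
```

```text
(no output)
```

View pics/c0.png

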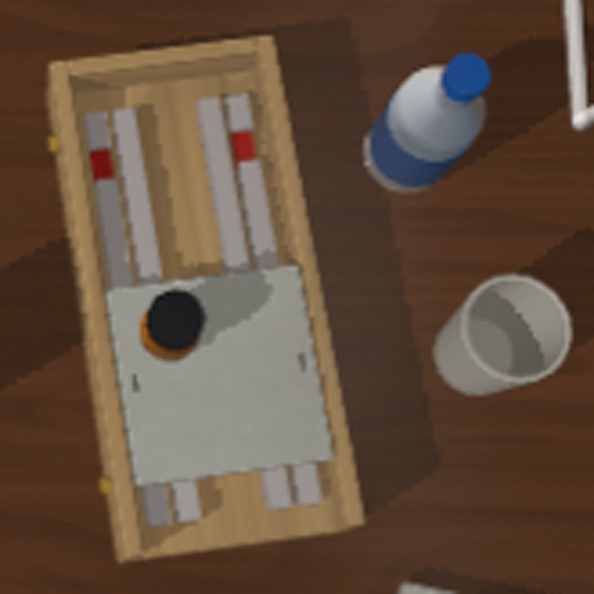

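The crop confirms it: the larger white board sits on the rails with the jar on its front half, at crop (175,325). The stand's wall-top corners and the board's corners are readable, so I'll fit both poses.

Run:
```python
from h import *
from scipy.optimize import least_squares
np.set_printoptions(precision=2,suppress=True)
def fit(px,mod,z):
    W=np.array([at("top",np.array(p)/3.6+[275-.36,115-.36],z)[:2] for p in px]);M=np.array(mod,float)
    def R(a):return np.array([[np.cos(a),-np.sin(a)],[np.sin(a),np.cos(a)]])
    r=least_squares(lambda v:(M@R(v[2]).T+v[:2]-W).ravel(),[*W.mean(0),.15])
    print(r.x[:2],np.degrees(r.x[2]),r.fun.reshape(-1,2));return r.x
c=lambda L,w:[(L,w),(L,-w),(-L,-w),(-L,w)]
s=fit([(50,63),(272,37),(363,522),(121,561)],c(170,78),64)
b=fit([(107,290),(298,267),(331,458),(136,485)],c(65,64),68)
u=np.array([np.cos(s[2]),np.sin(s[2])]);v=np.array([-u[1],u[0]])
d=b[:2]-s[:2];print("board in stand",d@u,d@v,"u",u)
print("push pt",b[:2]-65*u,"midline-aligned",s[:2]+(d@u-65)*u, "open end",s[:2]-170*u)
print(bot.observe()["eef_rot"])
# jar
print("scene check stand top corners",proj("scene",[[*(s[:2]+x*u+y*v),64] for x,y in c(170,78)]))
print("board",proj("scene",[[*(b[:2]+x*u+y*v),68] for x,y in c(65,64)]))
```

```text
[585.52 -80.39] 8.030738381124076 [[ 0.37  1.24]
 [ 1.27 -0.25]
 [-2.83 -0.31]
 [ 1.19 -0.67]]
[525.93 -89.99] 7.8151423456640625 [[ 0.37  0.49]
 [ 0.88  0.03]
 [-1.1  -0.97]
 [-0.15  0.45]]
board in stand -60.3485559055769 -1.184135393958659 u [0.99 0.14]
push pt [461.56 -99.07] midline-aligned [461.4 -97.9] open end [ 417.19 -104.14]
[[ 0.29 -0.96  0.  ]
 [-0.96 -0.29  0.  ]
 [-0.   -0.   -1.  ]]
scene check stand top corners [[292.73 285.17]
 [218.34 311.98]
 [173.79 183.55]
 [238.35 164.04]]
board [[257.47 222.55]
 [200.51 241.29]
 [184.14 195.39]
 [238.2  178.72]]
```

The fit gives stand yaw 8.0° and board origin at stand x ≈ -60, within the stated range. Now I'll close the fingers and move above the open end.

{"api": "step_arm", "payload": {"targets": [10, 23, 0, 0, 0, -1, 28, 65, 0, 0, 0, -2, 48, 110, 0, 0, 0, -3, 67, 155, 0, 0, 0, -4, 87, 200, 0, 0, 0, -5, 106, 245, 0, 0, 0, -6, 126, 290, 0, 0, 0, -7, 145, 335, 0, 0, 0, -8, 163, 375, 0, 0, 0, -8.9, 175, 405, 0, 0, 0, -8.9], "grip": 1}}

```text
time_s: 2.15
eef_pos: [372.4, -238.9, 205.8]
eef_rot: [[0.141, -0.99, 0.001], [-0.99, -0.141, -0.0], [0.0, -0.001, -1.0]]
ft_force: [-0.0, -0.9, 0.1]
finger_gap: 0.8
```

{"api": "step_arm", "payload": {"targets": [15, 34, 0, 0, 0, 0, 32, 74, 0, 0, 0, 0, 48, 110, 0, 0, 0, 0, 57, 131, -10, 0, 0, 0, 60, 137, -35, 0, 0, 0, 60, 137, -65, 0, 0, 0, 60, 137, -95, 0, 0, 0, 60, 137, -122, 0, 0, 0, 60, 137, -134, 0, 0, 0, 60, 137, -134, 0, 0, 0]}}

```text
time_s: 3.4
eef_pos: [432.3, -101.9, 71.6]
eef_rot: [[0.141, -0.99, -0.0], [-0.99, -0.141, -0.0], [0.0, 0.0, -1.0]]
ft_force: [0.0, 0.2, -0.2]
finger_gap: 0.5
```

Run:
```python
from h import *
s=bot.observe();print(s["eef_pos"],s["ft_force"])
a=grab_frame("top")[130:290,275:435];b=grab_frame("scene")[150:310,140:300]
cv2.imwrite('pics/m1.png',cv2.resize(np.hstack([a,b])[:,:,::-1],(800,400),interpolation=cv2.INTER_CUBIC))
```

```text
[ 432.27493783 -101.87683065   71.6059619 ] [ 0.04673445  0.17996044 -0.19041714]
```

View pics/m1.png

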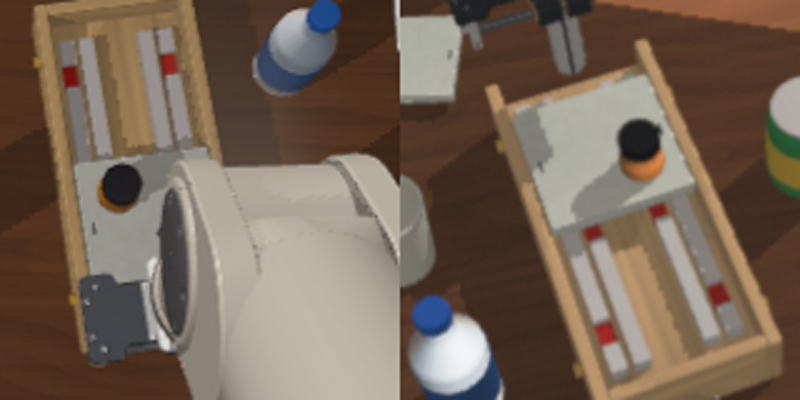

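The right half shows the shut fingers centred behind the board's rear edge, around (570,40), well clear of the jar at (640,150). I'll lower to z ≈ 52 and approach slowly.

{"api": "step_arm", "payload": {"targets": [0, 0, -10, 0, 0, 0, 0, 0, -20, 0, 0, 0, 3, 0.4, -20, 0, 0, 0, 6, 0.8, -20, 0, 0, 0, 9, 1.3, -20, 0, 0, 0, 12, 1.7, -20, 0, 0, 0, 15, 2.1, -20, 0, 0, 0, 18, 2.5, -20, 0, 0, 0, 21, 3, -20, 0, 0, 0, 24, 3.4, -20, 0, 0, 0]}}

```text
time_s: 4.75
eef_pos: [456.9, -98.6, 52.5]
eef_rot: [[0.141, -0.99, 0.001], [-0.99, -0.141, -0.001], [0.001, -0.001, -1.0]]
ft_force: [-1.7, -0.5, 0.9]
finger_gap: 0.3
```

{"api": "step_arm", "payload": {"targets": [3, 0.4, 0, 0, 0, 0, 6, 0.8, 0, 0, 0, 0, 9, 1.3, 0, 0, 0, 0, 12, 1.7, 0, 0, 0, 0, 15, 2.1, 0, 0, 0, 0, 18, 2.5, 0, 0, 0, 0, 21, 3, 0, 0, 0, 0, 24, 3.4, 0, 0, 0, 0, 27, 3.8, 0, 0, 0, 0, 30, 4.2, 0, 0, 0, 0]}}

```text
time_s: 6.0
eef_pos: [487.2, -94.4, 52.5]
eef_rot: [[0.141, -0.99, 0.001], [-0.99, -0.141, -0.001], [0.001, -0.001, -1.0]]
ft_force: [-1.7, -0.3, 0.1]
finger_gap: 0.6
```

The board is sliding at about 1.7 N and its origin is now near x = -26. Continuing.

{"api": "step_arm", "payload": {"targets": [4, 0.6, 0, 0, 0, 0, 8, 1.1, 0, 0, 0, 0, 12, 1.7, 0, 0, 0, 0, 16, 2.2, 0, 0, 0, 0, 20, 2.8, 0, 0, 0, 0, 24, 3.4, 0, 0, 0, 0, 28, 3.9, 0, 0, 0, 0, 32, 4.5, 0, 0, 0, 0, 36, 5, 0, 0, 0, 0, 40, 5.6, 0, 0, 0, 0]}}

```text
time_s: 7.25
eef_pos: [527.4, -88.8, 52.5]
eef_rot: [[0.141, -0.99, 0.001], [-0.99, -0.141, -0.001], [0.001, -0.001, -1.0]]
ft_force: [-1.2, 0.3, 1.1]
finger_gap: 0.5
```

Run:
```python
from h import *
s=bot.observe();print(s["eef_pos"],s["ft_force"])
a=grab_frame("top")[130:290,275:435];b=grab_frame("scene")[170:330,160:320]
cv2.imwrite('pics/m2.png',cv2.resize(np.hstack([a,b])[:,:,::-1],(800,400),interpolation=cv2.INTER_CUBIC))
```

```text
[527.41773737 -88.78417807  52.49993351] [-1.20273602  0.32170951  1.08124119]
```

View pics/m2.png

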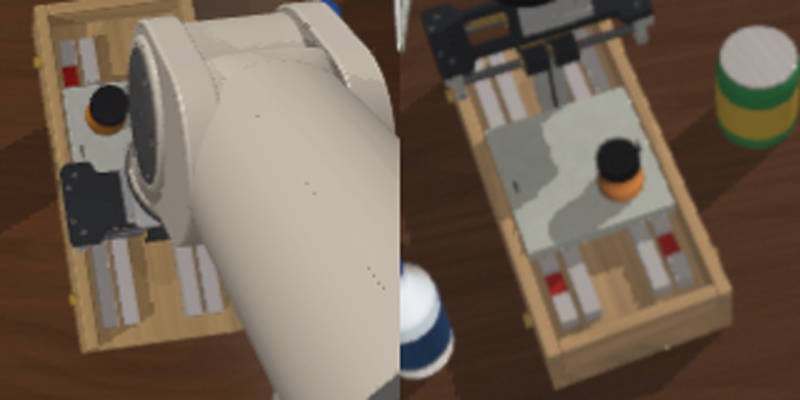

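The board slides straight, with the jar riding along at (620,170) in the right half. The red notches lie just ahead of its front edge. I'll compute their stand x before the last, finer pushes.

Run:
```python
from h import *
a=np.radians(8.0);u=np.array([np.cos(a),np.sin(a)]);v=np.array([-u[1],u[0]]);o=np.array([585.5,-80.4])
L=[("top",np.array(p)/3.6+[274.64,114.64]) for p in[(101,152),(101,178),(244,132),(246,160)]]
L+=[("scene",np.array(p)*.4+q) for p,q in[((656,210),(-20,150)),((593,231),(-20,150)),((720,293),(-20,150)),((605,333),(-20,150)),((668,244),(0,170)),((556,285),(0,170))]]
for c,p in L:
    d=at(c,p,38)[:2]-o;print(c,p,np.round([d@u,d@v],1))
```

```text
top [302.69555556 156.86222222] [110.3  48.5]
top [302.69555556 164.08444444] [91.5 51.3]
top [342.41777778 151.30666667] [112.1 -52.5]
top [342.97333333 159.08444444] [ 91.6 -50.5]
scene [242.4 234. ] [ 1.5 27.2]
scene [217.2 242.4] [  1.6 -30.8]
scene [268.  267.2] [99.8 50.5]
scene [222.  283.2] [ 99.8 -51. ]
scene [267.2 267.6] [100.1  48.6]
scene [222.4 284. ] [101.8 -50.8]
```

The front notches are at x ≈ 100 and the rear at about 1, so home is x ≈ 51, about 35 mm further on. I'll go 28 mm, then 1 mm per row.

{"api": "step_arm", "payload": {"targets": [3, 0.4, 0, 0, 0, 0, 6, 0.8, 0, 0, 0, 0, 9, 1.3, 0, 0, 0, 0, 12, 1.7, 0, 0, 0, 0, 15, 2.1, 0, 0, 0, 0, 18, 2.5, 0, 0, 0, 0, 21, 3, 0, 0, 0, 0, 24, 3.4, 0, 0, 0, 0, 26, 3.6, 0, 0, 0, 0, 28, 3.9, 0, 0, 0, 0]}}

```text
time_s: 8.6
eef_pos: [555.9, -84.8, 52.5]
eef_rot: [[0.141, -0.99, 0.002], [-0.99, -0.141, -0.0], [0.001, -0.002, -1.0]]
ft_force: [-1.8, -0.6, -0.5]
finger_gap: 0.8
```

{"api": "step_arm", "payload": {"targets": [1, 0.1, 0, 0, 0, 0, 2, 0.3, 0, 0, 0, 0, 3, 0.4, 0, 0, 0, 0, 4, 0.6, 0, 0, 0, 0, 5, 0.7, 0, 0, 0, 0, 6, 0.8, 0, 0, 0, 0, 6, 0.8, 0, 0, 0, 0, 6, 0.8, 0, 0, 0, 0, 6, 0.8, 0, 0, 0, 0, 6, 0.8, 0, 0, 0, 0]}}

```text
time_s: 9.85
eef_pos: [561.9, -83.9, 52.5]
eef_rot: [[0.141, -0.99, 0.002], [-0.99, -0.141, -0.0], [0.001, -0.002, -1.0]]
ft_force: [0.1, -0.1, 0.9]
finger_gap: 0.2
```

{"api": "step_arm", "payload": {"targets": [0.5, 0.1, 0, 0, 0, 0, 1, 0.1, 0, 0, 0, 0, 1.5, 0.2, 0, 0, 0, 0, 2, 0.3, 0, 0, 0, 0, 2.5, 0.4, 0, 0, 0, 0, 3, 0.4, 0, 0, 0, 0, 3, 0.4, 0, 0, 0, 0, 3, 0.4, 0, 0, 0, 0, 3, 0.4, 0, 0, 0, 0, 3, 0.4, 0, 0, 0, 0]}}

```text
time_s: 11.1
eef_pos: [565.0, -83.5, 52.6]
eef_rot: [[0.141, -0.99, 0.002], [-0.99, -0.141, -0.0], [0.001, -0.002, -1.0]]
ft_force: [-0.7, 0.5, -0.3]
finger_gap: 0.4
```

Run:
```python
from h import *
s=bot.observe();print(s["eef_pos"],s["ft_force"])
a=grab_frame("top")[130:290,275:435];b=grab_frame("scene")[190:350,180:340]
cv2.imwrite('pics/m3.png',cv2.resize(np.hstack([a,b])[:,:,::-1],(800,400),interpolation=cv2.INTER_CUBIC))
```

```text
[564.97986516 -83.5217913   52.58043247] [-0.71812747  0.46304207 -0.31096902]
```

View pics/m3.png

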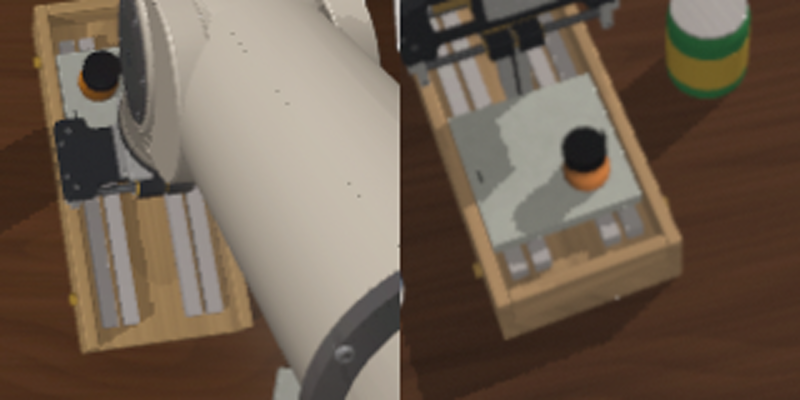

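The view alone doesn't show whether it has dropped. I'll push 2 mm more and watch the force.

{"api": "step_arm", "payload": {"targets": [0.4, 0.1, 0, 0, 0, 0, 0.8, 0.1, 0, 0, 0, 0, 1.2, 0.2, 0, 0, 0, 0, 1.6, 0.2, 0, 0, 0, 0, 2, 0.3, 0, 0, 0, 0, 2.4, 0.3, 0, 0, 0, 0, 2.8, 0.4, 0, 0, 0, 0, 3.2, 0.4, 0, 0, 0, 0, 3.6, 0.5, 0, 0, 0, 0, 4, 0.6, 0, 0, 0, 0]}}

```text
time_s: 12.45
eef_pos: [566.4, -83.5, 52.0]
eef_rot: [[0.141, -0.99, -0.003], [-0.99, -0.141, -0.001], [0.001, 0.003, -1.0]]
ft_force: [-15.8, -2.6, 8.3]
finger_gap: 0.3
```

Run:
```python
from h import *
np.set_printoptions(precision=1,suppress=True)
a=np.radians(8.0);u=np.array([np.cos(a),np.sin(a)]);v=np.array([-u[1],u[0]]);o=np.array([585.5,-80.4])
s=bot.observe();print(s["eef_pos"],s["ft_force"]);x=(np.array(s["eef_pos"][:2])-o)@u+73;print("board x if touching",x)
im=grab_frame("scene").copy();k=5
B=cv2.resize(im[190:310,180:340],None,fx=k,fy=k,interpolation=cv2.INTER_CUBIC)
for z,col in((68,(255,0,0)),(61,(0,0,255))):
    q=proj("scene",[[*(o+(x+i)*u+(j-1)*v),z] for i,j in((65,64),(65,-64),(-65,-64),(-65,64))]);print(z,q.ravel())
    cv2.polylines(B,[np.int32((q+.5-[180,190])*k)],True,col,1)
q=proj("scene",[[*(o+i*u+j*v),64] for i,j in((170,78),(170,-78),(-170,-78),(-170,78))])
cv2.polylines(B,[np.int32((q+.5-[180,190])*k)],True,(0,255,0),1)
cv2.imwrite('pics/m4.png',B[:,:,::-1])
```

```text
[566.4 -83.5  52. ] [-15.8  -2.6   8.3]
board x if touching 53.684276551737845
68 [276.5 265.7 216.6 286.6 198.5 235.3 255.1 216.9]
61 [276.5 267.3 217.  288.2 198.9 237.  255.2 218.7]
```

View pics/m4.png

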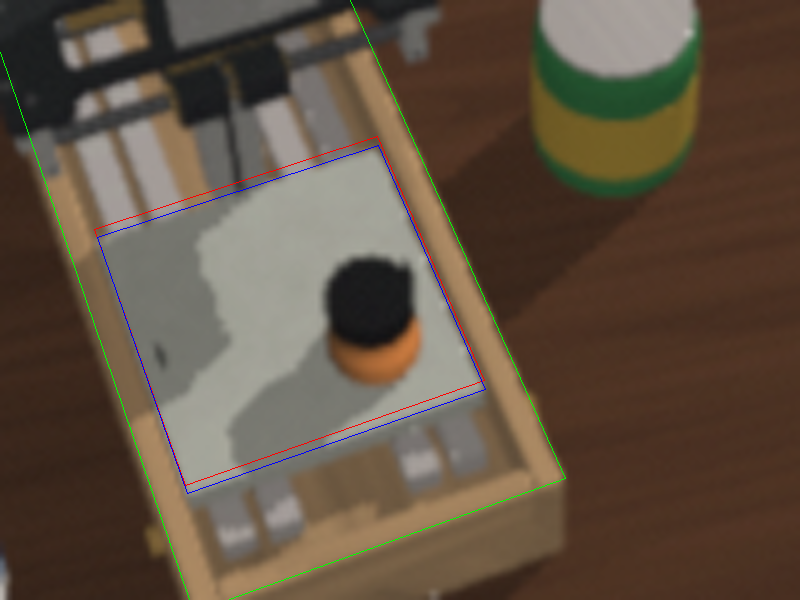

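The push met a hard stop at 15.8 N at x ≈ 54, and the board's outline matches the blue (home-height) overlay. Backing off along the rails, then up.

{"api": "step_arm", "payload": {"targets": [-1, -0.1, 0, 0, 0, 0, -3, -0.4, 0, 0, 0, 0, -6, -0.8, 0, 0, 0, 0, -11, -1.5, 0, 0, 0, 0, -17, -2.4, 0, 0, 0, 0, -25, -3.5, 0, 0, 0, 0, -35, -4.9, 0, 0, 0, 0, -45, -6.3, 0, 0, 0, 0, -50, -7, 0, 0, 0, 0, -50, -7, 0, 0, 0, 0]}}

```text
time_s: 13.75
eef_pos: [516.2, -90.6, 52.1]
eef_rot: [[0.14, -0.99, -0.003], [-0.99, -0.14, -0.001], [0.001, 0.003, -1.0]]
ft_force: [-0.1, 0.1, -0.5]
finger_gap: 0.7
```

{"api": "step_arm", "payload": {"targets": [0, 0, 8, 0, 0, 0, 0, 0, 25, 0, 0, 0, 0, 0, 45, 0, 0, 0, 0, 0, 70, 0, 0, 0, 0, 0, 95, 0, 0, 0, 0, 0, 120, 0, 0, 0, 0, 0, 145, 0, 0, 0, -10, -20, 155, 0, 0, 0, -25, -50, 160, 0, 0, 0, -35, -75, 160, 0, 0, 0]}}

```text
time_s: 15.0
eef_pos: [481.1, -166.6, 214.0]
eef_rot: [[0.14, -0.99, -0.001], [-0.99, -0.14, -0.002], [0.002, 0.001, -1.0]]
ft_force: [-0.5, 0.1, 0.2]
finger_gap: 0.3
```

{"api": "step_arm", "payload": {"targets": [-15, -35, 0, 0, 0, 0, -30, -70, 0, 0, 0, 0, -45, -105, 0, 0, 0, 0, -60, -140, 0, 0, 0, 0, -75, -175, 0, 0, 0, 0, -90, -210, 0, 0, 0, 0, -105, -245, 0, 0, 0, 0, -120, -275, 0, 0, 0, 0, -125, -290, 0, 0, 0, 0, -125, -290, 0, 0, 0, 0]}}

```text
time_s: 16.25
eef_pos: [356.2, -456.8, 214.4]
eef_rot: [[0.139, -0.99, -0.0], [-0.99, -0.139, -0.002], [0.002, 0.001, -1.0]]
ft_force: [0.6, 0.2, 0.5]
finger_gap: 0.4
```

Run:
```python
from h import *
np.set_printoptions(precision=1,suppress=True)
a=np.radians(8.0);u=np.array([np.cos(a),np.sin(a)]);v=np.array([-u[1],u[0]]);o=np.array([585.5,-80.4])
s=bot.observe();print(s["eef_pos"],s["ft_force"],s["time_s"]);x=53.7
out=[]
for c,r,q0 in(("top",(115,275),(275,435)),("scene",(180,340),(170,330))):
    B=cv2.resize(grab_frame(c)[r[0]:r[1],q0[0]:q0[1]],None,fx=2.5,fy=2.5,interpolation=cv2.INTER_CUBIC);out.append(B)
    for z,col in((68,(255,0,0)),(61,(0,0,255))):
        q=proj(c,[[*(o+(x+i)*u+(j-1)*v),z] for i,j in((65,64),(65,-64),(-65,-64),(-65,64))])
        cv2.polylines(B,[np.int32((q+.5-[q0[0],r[0]])*2.5)],True,col,1)
    for n in("tin","water","pot"): 
        L=place_of(n,c);print(c,n,[at(c,p["location"],0) for p in L[:1]])
cv2.imwrite('pics/m5.png',np.hstack(out)[:,:,::-1])
```

```text
[ 356.2 -456.8  214.4] [0.6 0.2 0.5] 16.25
top tin [array([552.6,  98.1,   0. ])]
top water [array([ 698.3, -247.9,    0. ])]
top pot [array([ 556.6, -285.4,    0. ])]
scene tin [array([550.6,  94.1,   0. ])]
scene water [array([ 707.2, -242.1,    0. ])]
scene pot [array([ 557.3, -275.7,    0. ])]
```

View pics/m5.png

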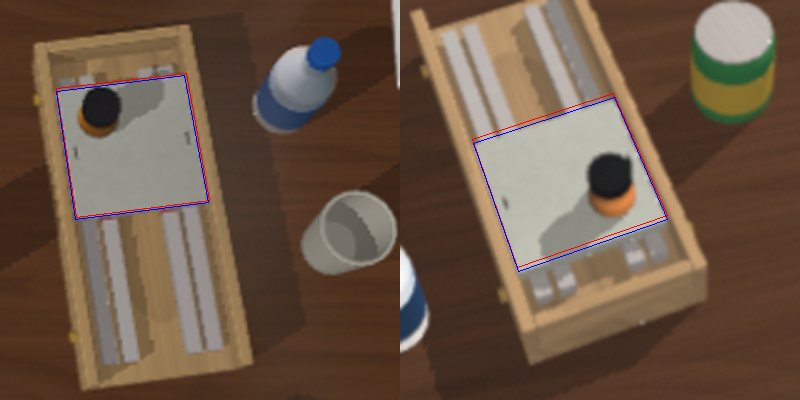

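The board lies level on the blue outline in both views, all notches are covered, and the jar stands at (100,110). The tin, bottle and pot haven't moved beyond network noise. Handing in.

```bash
python3 -c "
from bench import bot
print(bot.hand_in())"
```

```text
the job is handed in; nothing more can be done
None
```

I pushed the larger white board along the rails with the shut fingertips and left it sitting in its notches. I then backed the arm off and handed in after 16.5 s of robot time. No verdict is reported.

- **Push:** the board slid at about 1–2 N, mostly at 16–32 mm/s and slower at the end. It stopped hard at stand x ≈ 54 mm, where the force reached about 16 N, well under the 40 N limit.
- **Board height:** in the last scene picture its outline fits the home height (slab top at 61 mm) better than the riding height, and the board looks level. That height difference is under 2 pixels, so the hard stop is the stronger evidence.
- **Jar and bystanders:** the jar still stands on the board. The tin, bottle and pot measured 3–10 mm from their first readings. The two cameras disagree by about as much, so I take them as unmoved.
- **Small disagreements:** my first stand fit had corner errors of up to 3 mm. The network's first rail-mid estimates varied by about 15 mm between cameras, so I relied on the notch positions instead.

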